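# Lock the travel chess case and switch off the lamp

## Task

Put the game away for the night with your fingertips only: first push the lever lock on the lid of the red travel chess case over, past its middle, until it snaps across and leans in over the lid, and only then flip the toggle switch on the desk lamp's base over to its other side to turn the lamp off. Nudge gently so that case and lamp stay where they are; pick nothing up, leave the small pawn standing on the case, and leave everything else on the table alone.

Things in the scene. Friction and masses are not known exactly. Their poses are not given: they have to be found in the camera images.
- chess_case: Closed travel chess case, red plastic, loose on the table, about 0.75 kg: 110 mm along its x, 200 mm along its y, lid top 38 mm above the table. White board squares on the lid. Origin: centre of its underside; z up. Any yaw. It slides if pushed with more than a few newtons.
- lock (a joint): Angle of the lock lever on the chess case, rad. 0 = unlocked, leaning 0.4 rad from vertical towards the case's -x (out over the edge); it swings towards the case's +x; 0.4 = upright; 0.8 = locked, leaning 0.4 rad in over the lid. A spring drives it to whichever stop is nearer; about 1 to 2 N sideways at the tip moves it, and past 0.4 it snaps on by itself.
- lock_tip (a point): Tip of the lock lever (flat aluminium lever 24 mm wide along the case's y, 6 mm thick, reaching 49 mm from its hinge axis); moves with the lever. When unlocked it lies 19 mm to the case's -x of the hinge axis, about 90 mm above the table, and just overhangs the case edge.
- lock_hinge (a point): Middle of the lock lever's hinge axis, which is parallel to the case's y: at (-43, 0, 45) mm in the case frame, so 45 mm above the table. Small steel cheeks beside it reach 50 mm above the table. This point's axes are those of the case.
- lamp: White cordless desk lamp, loose, about 1.8 kg. Base: aluminium slab 120 mm (its x) by 200 mm (its y), top 25 mm above the table. Origin: centre of the underside of the base. A white neck (radius 8 mm) rises to 300 mm from (20, -75) mm in the lamp's frame and leans out to a shade (radius 55 mm, 285 to 363 mm high) at (45, -215) mm. Yaw within 0.6 rad of 0.
- switch (a joint): Angle of the toggle switch on the lamp's base, rad. 0 = on, leaning 0.4 rad from vertical towards the lamp's -x; it swings towards the lamp's +x; 0.4 = upright; 0.8 = off, leaning 0.4 rad towards +x. A spring drives it to whichever stop is nearer; about 1 to 2 N sideways at the tip moves it, and past 0.4 it snaps on by itself.
- switch_tip (a point): Round end of the toggle (steel bat of 6 mm diameter with an 11 mm ball end, reaching 33 mm from its hinge axis); moves with the toggle. When on it lies 13 mm to the lamp's -x of the hinge axis, about 61 mm above the table.
- switch_hinge (a point): Middle of the toggle's hinge axis, which is parallel to the lamp's y: at (0, 60, 30) mm in the lamp's frame, so 30 mm above the table. A collar of 11 mm radius around it reaches 29 mm above the table. This point's axes are those of the lamp.
- pawn: Small red pawn, 22 mm across, 28 mm high, standing loose on the lid near a rear corner, at about x +32 mm, y -62 to -75 mm in the case frame. Origin: centre of its underside. Must stay standing on the case.
- king: Red chess king, 24 mm across, 46 mm high, standing loose on the table between case and lamp. Origin: centre of its underside. Leave alone.
- saucer: Empty white ceramic saucer, 140 mm across, 20 mm high, towards the back. Origin: centre of its underside. Leave alone.
- tea_holder: Stainless steel tea glass holder with a glass in it, 68 mm across, 100 mm high, handle to its +y reaching 64 mm out, towards the back. Origin: centre of its underside. Leave alone.
- remote: Black remote control lying flat, 160 mm (its x) by 45 mm, 18 mm high, at the left. Origin: centre of its underside. Leave alone.

How it is judged:
By the outcome, as a careful person would: the job done as asked, in the order asked, and still so for the second after the job is handed in, with the robot touching nothing.
It also fails if it takes over 51 s, if anything falls off the work surface, if the arm or the gripper's body presses on something with over 40 N, if the wrist force passes 120 N, or if a joint passes its speed limit or range.

## Robot

A 6-joint arm with a two-finger parallel gripper is mounted at the origin on the work surface. World frame = base frame: x ahead of the robot, y to its left, z up, the work surface at z = 0. Lengths are in m, angles in rad, forces in N, time in s.
With the tool pointing down it reaches from about 0.2 to 0.875 m from the base axis. Payload 3.4 kg.
Tool frame: the origin (TCP) lies between the finger pads; the fingertips stand 25 mm ahead of it and the grasp point (between the pads) lies 6 mm ahead of it (r.nose_length is the z of the fingertips in the tool frame, in m); z points along the fingers, x is the direction in which the jaws open and shut, and the axes are right-handed (so a half turn about z gives the same grasp; the last joint's range is limited). The gripper opens to 94 mm and grips with 3 to 60 N. Pads are 16 mm wide; open, the fingers measure 119 mm over their backs; the gripper's body (75 mm by 177 mm) begins 78 mm behind the grasp point.
Start: joints at [-1.259, 0.276, 1.505, -0, 1.361, -0.121], TCP at [0.241, -0.522, 0.23] pointing down, gripper open.
Joint ranges: [-2.89, 2.89], [-0.75, 2.08], [0.22, 2.7], [-1.18, 4.32], [0.11, 2.71], [-2.7, 2.7]. Speed limits (rad/s): [2.57, 2.57, 3.14, 3.14, 3.14, 3.14].

## Interface

Orientations are given as a unit quaternion [w, x, y, z].
In Python, from plant import r, gripper_to, inverse_kinematics, vision, models, telemetry gives the robot as it stands. Calls block until the motion is done:
- r.move_to(position, orientation): joint-space move of the TCP to a pose.
- r.move_l(position, rot=None, vel=0.15, guard=None): straight line of the TCP; rot=None keeps the orientation; vel is the mean speed in m/s. With guard (N) it stops when the force on the tool has changed by that much, and returns True; else False.
- r.movej(angles): joint-space move.
- gripper_to(opening, f_grip=None): finger opening in m; f_grip is the grip in N (None keeps the last); returns when the fingers have stopped.
- r.hold(seconds).
- inverse_kinematics(position, orientation): joint angles nearest the present ones, or None.
- vision.snapshot(name): name is "side" or "top" or "wrist"; returns the picture (420x560x3 uint8, red, green, blue); there is no depth.
- vision.get_calibration(name): a dict with "fx", "fy", "cx", "cy" (pixels), "position" and "orientation" of the camera in the world. Camera axes: x right, y down, z forward; pixel columns grow to the right and rows downward; lengths in m; the calibration is good to about 2 mm. A picture is of the moment at which its call begins: read the wrist's pose just before it. get_calibration takes no time and is no camera call; for the wrist camera it gives the pose at the moment of the call.
A pose or a line that the arm cannot do raises r.PlanningError and nothing moves.
- r.sign_off(): hands the job in, once; it reports no verdict.
Trained networks look in the newest picture that a camera, given by its name, has taken for a name from the list of things; names that differ only in an ending like _2 or _b are one class to them, and where a whole thing is asked for, a point or a joint stands for the part that bears it (a point fixed in the world has none). Each returns a list of dicts, best first, with "score" (0 to 1); they miss things now and then, are a little off and sometimes report something else, mostly with a low value. They report only what shows in the picture. A call takes as long as a camera call.
- models.boxes_of(thing, camera): "at" ([x, y, z] in m, in world coordinates, good to about 4 mm: the middle of the surface that is visible of it).
- models.regions_of(thing, camera): "pixels" (420x560 bool, what is visible of it).
- models.mark_of(thing, camera): "at" ([x, y, z] in m, in world coordinates, good to about 4 mm: a listed point, or the origin of a listed thing).
Readings, each from a call of its own:
- telemetry.current_t(): time.
- telemetry.current_joints(): joint angles.
- telemetry.current_dq(): joint speeds.
- telemetry.current_joint_efforts(): joint torques, N m.
- telemetry.current_ee_pos(): TCP position.
- telemetry.current_tool_rot(): TCP orientation.
- telemetry.current_wrist_force(): force on the tool from outside, world axes, zero at the start.
- telemetry.current_torque(): the same for the moment, N m.
- telemetry.current_opening(): finger opening in m.
Only numpy, scipy, OpenCV 4.12 (cv2) and the standard library are available. Lean on these libraries where they do the work, as an engineer would, in place of code of your own. Each camera call takes 0.05 s, during which the arm holds its last target.

## Working session

There is one attempt and no reset: what is moved stays moved. The work goes in short steps, each a Python script; the robot and the scene stay as the last script left them, time stands still between calls to the robot, and variables do not carry over. Pictures are saved under pics/ and viewed, and the job is handed in when it is done.

```bash
ls; mkdir -p pics; python3 - <<'E'
from plant import r, gripper_to, inverse_kinematics, vision, models, telemetry
import cv2
for c in ["side","top"]:
    im=vision.snapshot(c); cv2.imwrite(f"pics/{c}0.png",im[:,:,::-1])
    print(c,vision.get_calibration(c))
    for t in ["chess_case","lock_tip","lock_hinge","lamp","switch_tip","switch_hinge","pawn","king","saucer","tea_holder","remote"]:
        m=models.mark_of(t,c)
        print(t,[( [round(float(v),4) for v in d["at"]],round(d["score"],2)) for d in m[:2]])
print(telemetry.current_t(),telemetry.current_tool_rot(),r.nose_length)
E
```

```text
pics
side {'fx': 390.87230565106233, 'fy': 390.87230565106233, 'cx': 283.06379729688126, 'cy': 211.61682993571964, 'position': array([ 0.6016981 , -0.64992238,  0.68089847]), 'orientation': array([-0.43141011,  0.90173291, -0.0251965 ,  0.0113233 ])}
chess_case [([0.5594, 0.1427, -0.0043], 0.96)]
lock_tip [([0.5096, 0.1788, 0.0871], 0.6)]
lock_hinge [([0.5272, 0.1683, 0.0453], 0.55), ([0.5124, 0.1787, 0.0886], 0.28)]
lamp [([0.5032, -0.1755, -0.0017], 0.63)]
switch_tip [([0.5137, 0.5107, -0.0049], 0.74), ([0.5115, -0.1184, 0.0632], 0.59)]
switch_hinge [([0.5216, -0.1209, 0.0265], 0.6), ([0.5087, -0.1204, 0.0638], 0.45)]
pawn [([0.5401, 0.0736, 0.0371], 0.45)]
king [([0.5045, -0.1777, -0.0011], 0.74)]
saucer [([0.78, 0.2191, 0.0014], 0.83)]
tea_holder [([0.7559, -0.0383, 0.0011], 0.84), ([0.5152, 0.5093, -0.0012], 0.43)]
remote [([0.5154, 0.5119, -0.0007], 0.7)]
top {'fx': 526.2407493120496, 'fy': 526.2407493120496, 'cx': 283.50478369321905, 'cy': 209.85556528268907, 'position': array([0.39453598, 0.10270298, 1.29877021]), 'orientation': array([-0.06106969,  0.7068813 , -0.70206975,  0.0607239 ])}
chess_case [([0.5562, 0.1395, 0.0023], 0.78)]
lock_tip [([0.5129, 0.1813, 0.0918], 0.52)]
lock_hinge [([0.5294, 0.172, 0.0424], 0.98)]
lamp [([0.5042, -0.18, -0.0021], 0.89), ([0.5282, 0.1741, 0.0396], 0.54)]
switch_tip [([0.5306, 0.1745, 0.042], 0.72), ([0.5101, -0.1164, 0.0626], 0.47)]
switch_hinge [([0.5215, -0.1204, 0.0347], 0.87)]
pawn [([0.5386, 0.0673, 0.0357], 0.37)]
king [([0.5212, -0.0052, 0.0053], 0.54)]
saucer []
tea_holder [([0.7595, -0.0451, 0.0031], 0.85), ([0.5374, 0.0715, 0.0368], 0.68)]
remote [([0.5167, 0.5091, 0.0019], 0.61)]
1.2 [ 2.05394169e-05  8.42435616e-01 -5.38797022e-01  3.12453531e-05] 0.025
```

View pics/side0.png

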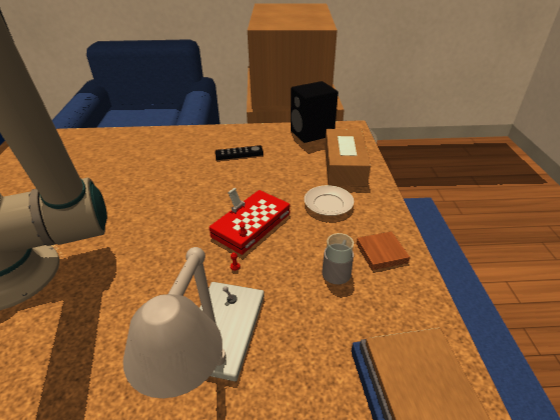

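View pics/top0.png

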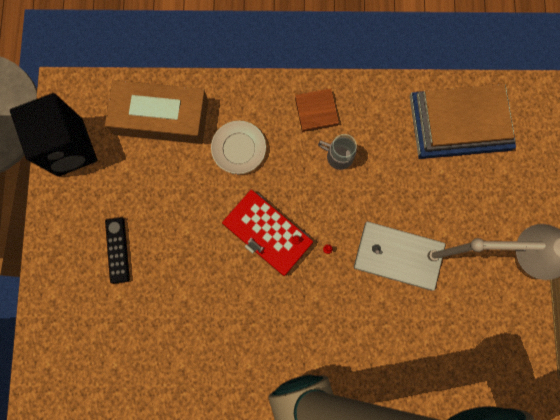

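Both pictures agree. In the top view the lever is at (255,246), the pawn at (298,238), the king at (328,249) and the toggle at (377,248). In the side view the lever is at (235,198) and the toggle at (227,292). Next I'll fit the yaws from the outlines.

```bash
cat > h.py <<'E'
from plant import r, gripper_to, inverse_kinematics, vision, models, telemetry
import cv2, numpy as np
from scipy.spatial.transform import Rotation as R
def ray_plane(px,z,c):
    k=vision.get_calibration(c); q=k["orientation"]; Rm=R.from_quat(np.r_[q[1:],q[0]])
    px=np.atleast_2d(px).astype(float)
    d=Rm.apply(np.c_[(px[:,0]-k["cx"])/k["fx"],(px[:,1]-k["cy"])/k["fy"],np.ones(len(px))])
    return k["position"]+d*((z-k["position"][2])/d[:,2])[:,None]
def down(yaw): # tool z down, tool x along yaw
    x=np.array([np.cos(yaw),np.sin(yaw),0]); z=np.array([0,0,-1.]); y=np.cross(z,x)
    q=R.from_matrix(np.c_[x,y,z]).as_quat(); return np.r_[q[3],q[:3]]
E
python3 - <<'E'
from h import *
for c in ["top","side"]:
    im=vision.snapshot(c)
    for t,z in [("chess_case",.038),("lamp",.025)]:
        for d in models.regions_of(t,c)[:1]:
            m=d["pixels"].astype(np.uint8)
            if t=="lamp": m=cv2.morphologyEx(m,cv2.MORPH_OPEN,np.ones((25,25)))
            v,u=np.nonzero(m); P=ray_plane(np.c_[u,v],z,c)[:,:2]
            rc=cv2.minAreaRect((P*1000).astype(np.float32)); print(c,t,d["score"],len(u),rc, cv2.boxPoints(rc).round(0).tolist())
            cv2.imwrite(f"pics/m_{c}_{t}.png",m*255)
E
```

```text
top chess_case 0.74 6925 ((506.45367431640625, -313.5786437988281), (496.63287353515625, 161.34564208984375), 89.72930908203125) [[425.0, -562.0], [586.0, -562.0], [588.0, -66.0], [427.0, -65.0]]
top lamp 0.97 5976 ((509.0614013671875, -324.0531921386719), (140.43763732910156, 490.94537353515625), 0.39164578914642334) [[437.0, -79.0], [441.0, -570.0], [581.0, -569.0], [578.0, -78.0]]
side chess_case 0.7 2953 ((537.9557495117188, 142.6498260498047), (225.6352996826172, 196.74281311035156), 50.086978912353516) [[390.0, 119.0], [541.0, -7.0], [686.0, 166.0], [535.0, 292.0]]
side lamp 0.91 11451 ((450.6033935546875, -201.95953369140625), (240.72073364257812, 252.530517578125), 89.6933364868164) [[324.0, -322.0], [576.0, -323.0], [578.0, -82.0], [325.0, -81.0]]
```

```bash
python3 - <<'E'
from h import *
im=cv2.imread("pics/top0.png"); cv2.imwrite("pics/crop.png",cv2.resize(im[180:300,210:460],None,fx=3.2,fy=3.2,interpolation=cv2.INTER_CUBIC))
E
```

```text
(no output)
```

View pics/crop.png

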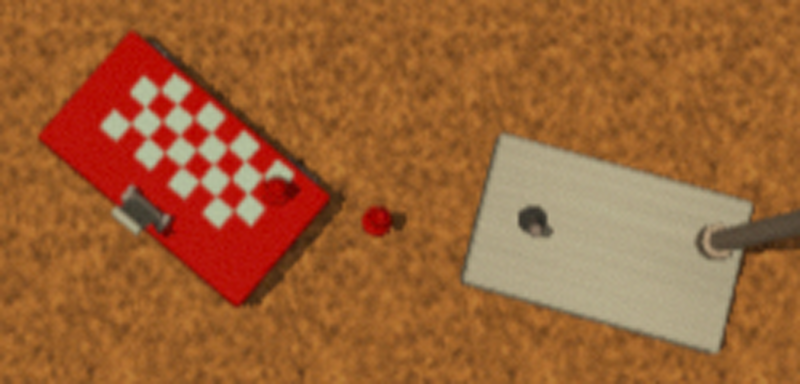

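The crop shows the lid corners at (133,32), (330,200), (238,305), (40,137) and the lamp base corners at (500,134), (752,202), (718,353), (463,282). The network's "chess_case" region in the top view was actually the lamp, so I'll use the corners instead.

```bash
python3 - <<'E'
from h import *
for n,c,z in [("case",[(133,32),(330,200),(238,305),(40,137)],.038),("lamp",[(500,134),(752,202),(718,353),(463,282)],.025)]:
    P=ray_plane(np.array(c)/3.2+[210-.3,180-.3],z,"top")[:,:2]
    e=np.roll(P,-1,0)-P
    ctr=P.mean(0); y=(P[0]-P[1])+(P[3]-P[2]); yaw=np.arctan2(y[1],y[0])-np.pi/2
    x=np.array([np.cos(yaw),np.sin(yaw)]); y=np.array([-x[1],x[0]])
    h=ctr+(-.043*x if n=="case" else .06*y)
    print(n,P.round(4).tolist(),np.linalg.norm(e,axis=1).round(4),ctr,yaw,"hinge",h, np.degrees(np.arctan2(e[:,1],e[:,0])))
    if n=="lamp": print("neck",ctr+.02*x-.075*y,"shade",ctr+.045*x-.215*y)
    if n=="case": print("pawn",ctr+.032*x-.068*y)
E
```

```text
case [[0.6637, 0.1834], [0.5356, 0.033], [0.4567, 0.1016], [0.582, 0.2523]] [0.1975 0.1046 0.196  0.1069] [0.55951009 0.14257764] -0.6996145543173167 hinge [0.5266112  0.17026633] [-130.42038042  138.97880026   50.25307994  -40.17994939]
pawn [0.54020623 0.06994596]
lamp [[0.5887, -0.0979], [0.5377, -0.2882], [0.4241, -0.2576], [0.4757, -0.0678]] [0.197  0.1177 0.1968 0.1169] [ 0.50656799 -0.17787569] -0.26336574223675635 hinge [ 0.52218789 -0.11994453] [-104.97704286  164.91777469   74.79738491  -14.93931871]
neck [ 0.50635349 -0.25549627] shade [ 0.49404503 -0.39717725]
```

```bash
cat >> h.py <<'E'
YC=-0.70; HC=np.array([0.5272,0.1703]); XC=np.array([np.cos(YC),np.sin(YC)])
YL=-0.263; HL=np.array([0.522,-0.120]); XL=np.array([np.cos(YL),np.sin(YL)])
def st(): print(round(telemetry.current_t(),2),telemetry.current_ee_pos().round(4),telemetry.current_wrist_force().round(2))
def tcp(H,X,d,ztip): return np.r_[H+X*d, ztip+.025]
E
python3 - <<'E'
from h import *
gripper_to(0.0,5)
r.move_to([0.14,-0.30,0.30],down(-1.138)); st()
r.move_to([0.34,0.15,0.30],down(YC+np.pi/2)); st()
r.move_to(tcp(HC,XC,-.065,.10),down(YC+np.pi/2))
r.move_l(tcp(HC,XC,-.065,.070)); st()
print(telemetry.current_opening())
for c in ["side","wrist"]:
    cv2.imwrite(f"pics/a_{c}.png",vision.snapshot(c)[:,:,::-1])
im=cv2.imread("pics/a_side.png"); cv2.imwrite("pics/a_sidec.png",cv2.resize(im[130:300,170:320],None,fx=3.5,fy=3.5))
E
```

```text
3.91 [ 0.1403 -0.3011  0.3001] [ 0.41 -0.38 -0.32]
5.7 [0.3405 0.1495 0.2998] [0.34 0.64 0.15]
6.97 [0.4773 0.212  0.0962] [ 0.91 -0.18  0.79]
0.0003622837611349537
```

View pics/a_sidec.png

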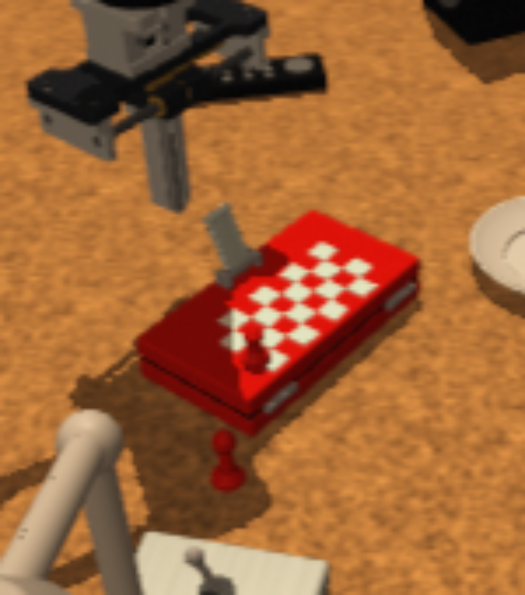

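View pics/a_wrist.png

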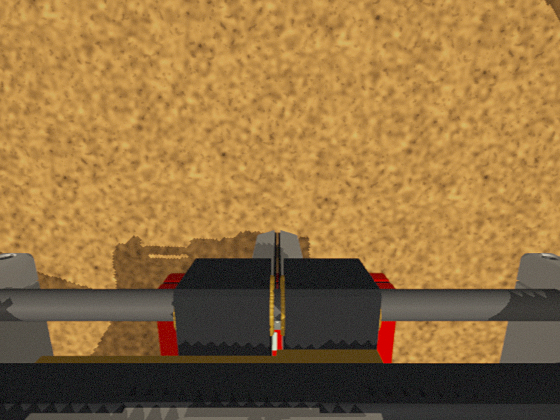

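The side crop shows the closed fingers (tip at about (170,205)) just behind the lever (tip at about (217,212)) and lined up with it. The wrist view shows the fingers centred on it. Now a slow push.

```bash
python3 - <<'E'
from h import *
for d in [-.04,-.032,-.026,-.02,-.015,-.011,-.008,-.005]:
    hit=r.move_l(tcp(HC,XC,d,.070),vel=.04,guard=8); print(d,hit,end=" "); st()
    if hit: break
cv2.imwrite("pics/b_side.png",vision.snapshot("side")[:,:,::-1])
print([(x["at"].round(4) if hasattr(x["at"],"round") else x["at"],x["score"]) for x in models.mark_of("lock_tip","side")])
im=cv2.imread("pics/b_side.png"); cv2.imwrite("pics/b_sidec.png",cv2.resize(im[130:300,170:320],None,fx=3.5,fy=3.5))
E
```

```text
-0.04 False 7.84 [0.4965 0.196  0.0949] [-0.09 -0.23 -0.39]
-0.032 False 8.19 [0.5029 0.1908 0.095 ] [-0.17  0.73 -0.28]
-0.026 False 8.49 [0.5074 0.187  0.0949] [-1.05  0.6  -0.4 ]
-0.02 False 8.79 [0.5123 0.183  0.095 ] [-0.38  0.16  0.1 ]
-0.015 False 9.07 [0.5161 0.1798 0.095 ] [0.26 0.2  0.11]
-0.011 False 9.32 [0.5191 0.1772 0.095 ] [ 0.09 -0.65  0.34]
-0.008 False 9.57 [0.5212 0.1754 0.095 ] [0.55 0.21 0.1 ]
-0.005 False 9.82 [0.5235 0.1734 0.095 ] [ 0.09  0.24 -0.18]
[([0.5394, 0.1555, 0.0908], 0.42), ([0.5423, 0.0717, 0.0376], 0.26)]
```

View pics/b_sidec.png

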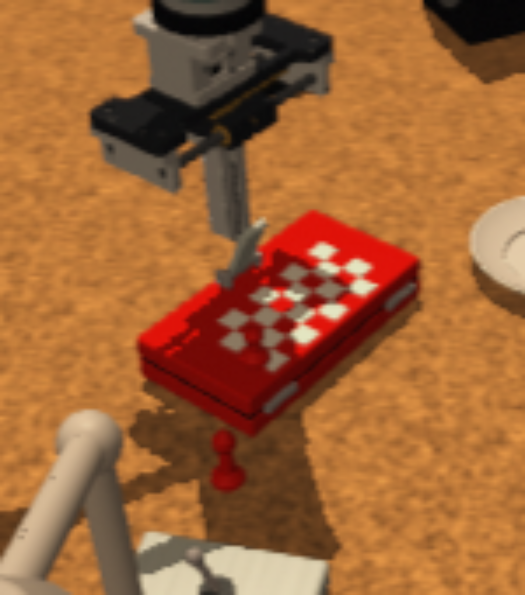

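The lever tip is now at about (262,225) in the crop, leaning in over the lid. The network puts it at (0.539, 0.156) against an expected (0.542, 0.158). The case outline hasn't moved and the pawn is standing. Now the switch.

```bash
python3 - <<'E'
from h import *
r.move_l(tcp(HC,XC,-.06,.070)); r.move_l(tcp(HC,XC,-.06,.15),vel=.2)
r.move_to(tcp(HL,XL,-.07,.15),down(YL)); r.move_l(tcp(HL,XL,-.06,.045),vel=.12); st()
for c in ["side","top"]:
    cv2.imwrite(f"pics/c_{c}.png",vision.snapshot(c)[:,:,::-1])
    for t in ["switch_tip","switch_hinge","lock_tip"]: print(c,t,[(np.round(x["at"],4),round(x["score"],2)) for x in models.mark_of(t,c)])
im=cv2.imread("pics/c_side.png"); cv2.imwrite("pics/c_sidec.png",cv2.resize(im[170:340,170:320],None,fx=3.5,fy=3.5))
E
```

```text
13.2 [ 0.4646 -0.1044  0.0705] [ 0.67 -0.59  0.61]
side switch_tip [(array([ 0.5118, -0.1193,  0.0612]), 0.61), (array([ 0.7583, -0.0394,  0.    ]), 0.56)]
side switch_hinge [(array([ 0.5213, -0.1204,  0.0293]), 0.68)]
side lock_tip [(array([0.5377, 0.1561, 0.0916]), 0.44)]
top switch_tip []
top switch_hinge [(array([ 0.521 , -0.1227,  0.0345]), 0.76), (array([ 0.7573, -0.043 ,  0.0016]), 0.6)]
top lock_tip [(array([0.5403, 0.1592, 0.0922]), 0.71)]
```

View pics/c_sidec.png

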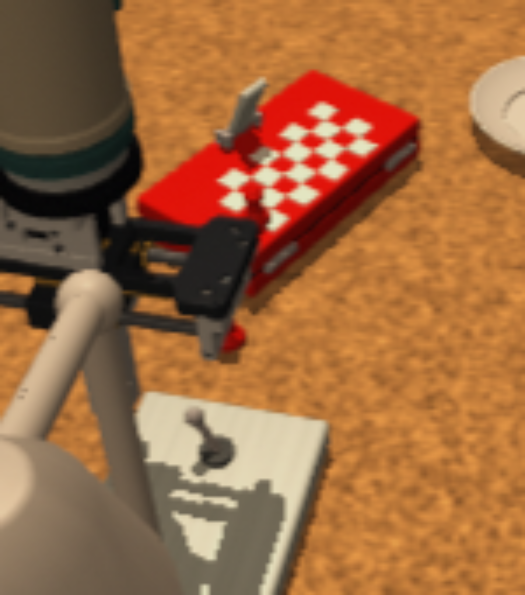

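The toggle ball is at about (193,415) in the crop, still leaning to the on side. The lever stays locked, and the network's lock and switch points match my fit. Now pushing the toggle.

```bash
python3 - <<'E'
from h import *
for d in [-.04,-.034,-.028,-.022,-.018,-.015,-.012]:
    hit=r.move_l(tcp(HL,XL,d,.045),vel=.04,guard=8); print(d,hit,end=" "); st()
    if hit: break
cv2.imwrite("pics/d_side.png",vision.snapshot("side")[:,:,::-1])
print([(np.round(x["at"],4),x["score"]) for x in models.mark_of("switch_tip","side")])
im=cv2.imread("pics/d_side.png"); cv2.imwrite("pics/d_sidec.png",cv2.resize(im[170:340,170:320],None,fx=3.5,fy=3.5))
E
```

```text
-0.04 False 14.25 [ 0.4833 -0.1095  0.0698] [-0.64  0.1  -0.89]
-0.034 False 14.55 [ 0.4895 -0.1113  0.07  ] [-0.22  0.16  0.2 ]
-0.028 False 14.85 [ 0.4951 -0.1128  0.0699] [ 0.16  1.19 -0.98]
-0.022 False 15.15 [ 0.5012 -0.1144  0.07  ] [-1.46 -0.74 -0.59]
-0.018 False 15.4 [ 0.5052 -0.1155  0.0701] [ 0.21  0.09 -0.13]
-0.015 False 15.65 [ 0.5078 -0.1162  0.07  ] [-0.07  0.84 -0.43]
-0.012 False 15.9 [ 0.5106 -0.117   0.07  ] [-0.02 -0.47 -0.18]
[(array([ 0.5346, -0.1282,  0.0583]), 0.36)]
```

View pics/d_sidec.png

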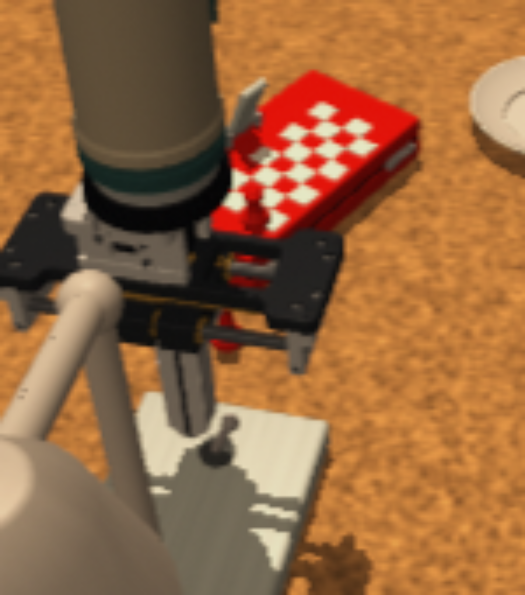

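The toggle ball is now at (230,423), leaning to +x. The network puts it at (0.535, -0.128) against an expected (0.535, -0.123). Next I'll back off, check everything and hand in.

```bash
python3 - <<'E'
from h import *
r.move_l(tcp(HL,XL,-.06,.045)); r.move_l(tcp(HL,XL,-.07,.16),vel=.2)
r.move_to([0.30,0.0,0.30],down(YL)); r.hold(.3); st()
for c in ["side","top"]:
    cv2.imwrite(f"pics/e_{c}.png",vision.snapshot(c)[:,:,::-1])
    for t in ["switch_tip","switch_hinge","lock_tip","lock_hinge","chess_case","lamp","pawn","king"]: print(c,t,[(np.round(x["at"],4),round(x["score"],2)) for x in models.mark_of(t,c)][:2])
a=cv2.imread("pics/e_side.png")[170:340,170:320]; b=cv2.imread("pics/side0.png")[170:340,170:320]
cv2.imwrite("pics/e_cmp.png",cv2.resize(np.hstack([b,a]),None,fx=2.6,fy=2.6))
a=cv2.imread("pics/e_top.png")[180:300,210:460]; b=cv2.imread("pics/top0.png")[180:300,210:460]
cv2.imwrite("pics/e_cmpt.png",cv2.resize(np.vstack([b,a]),None,fx=2.4,fy=2.4))
E
```

```text
18.37 [ 3.005e-01 -3.000e-04  2.993e-01] [-0.06  0.1  -0.2 ]
side switch_tip [(array([ 0.5367, -0.1282,  0.0622]), 0.43)]
side switch_hinge [(array([ 0.5195, -0.1185,  0.0274]), 0.72)]
side lock_tip [(array([0.5385, 0.1574, 0.0878]), 0.48)]
side lock_hinge [(array([0.5285, 0.1691, 0.046 ]), 0.83)]
side chess_case [(array([ 0.5586,  0.1422, -0.0021]), 0.9)]
side lamp [(array([ 0.5061, -0.1769,  0.0025]), 0.8)]
side pawn [(array([0.5365, 0.1533, 0.0883]), 0.67), (array([0.5412, 0.0716, 0.0398]), 0.5)]
side king [(array([ 0.5233, -0.0055, -0.0018]), 0.44)]
top switch_tip [(array([ 0.5323, -0.1227,  0.061 ]), 0.55)]
top switch_hinge [(array([ 0.522 , -0.1214,  0.0329]), 0.75), (array([0.5392, 0.0697, 0.0358]), 0.51)]
top lock_tip [(array([0.5421, 0.156 , 0.0934]), 0.65)]
top lock_hinge [(array([0.5272, 0.1755, 0.0399]), 0.68)]
top chess_case [(array([ 5.603e-01,  1.391e-01, -1.000e-04]), 0.67)]
top lamp []
top pawn [(array([0.5389, 0.0698, 0.0374]), 0.51)]
top king [(array([ 0.5178, -0.006 ,  0.005 ]), 0.6)]
```

View pics/e_cmp.png

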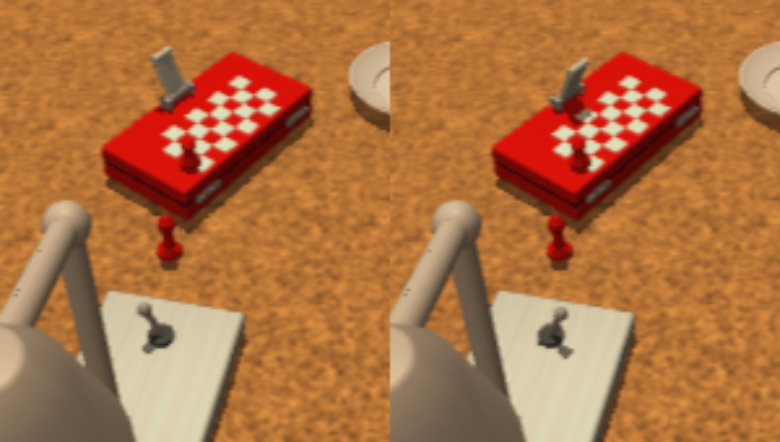

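View pics/e_cmpt.png

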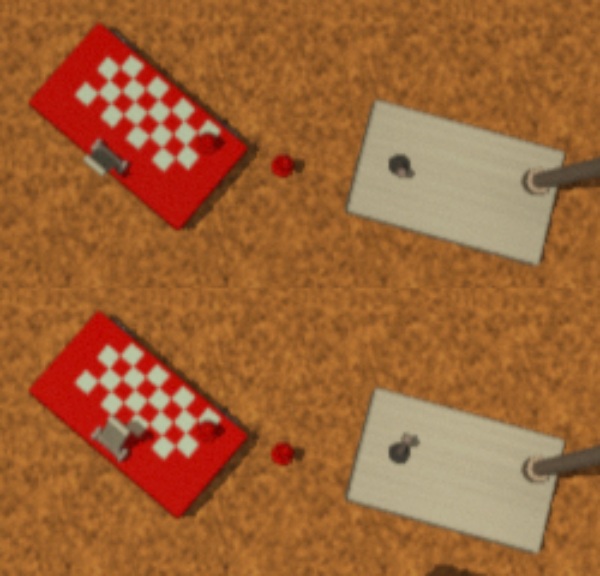

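In both before/after comparisons the lever now leans in over the lid (top view, lower half, about (115,435)) and the toggle leans to +x (about (408,443)). The case, pawn, king and lamp base sit at the same pixels as before.

```bash
python3 -c "
from h import *
r.sign_off(); st()"
```

```text
the job is handed in; nothing more can be done
the job is handed in; nothing more can be done
```

The job is done and handed in. With closed fingertips I pushed the lock lever past its middle, and it snapped in over the lid. Only then did I flip the lamp's toggle to the off side, and I backed the arm clear before handing in at about 18.4 s of the 51 s.

**Final checks:**
- **Lock:** both cameras put the lever tip within about 4 mm of its expected locked position.
- **Switch:** the top camera puts the toggle tip within about 3 mm of its expected off position; the side camera was about 5 mm off, but its picture clearly shows the toggle leaning to the off side.
- **Everything else:** in the before/after pictures the case, lamp base and king look unmoved, and the pawn is still standing on the case. I did not compare the saucer, tea holder and remote closely, but the arm's path stayed away from them.
- **Force:** the readings I took during the pushes stayed under 2 N.

**Where the checks disagreed:** the networks mislabelled some things. Early on, the top view's case outline was actually the lamp, and in the last side view one "pawn" report was really the lock tip. The final top view did not find the lamp at all. I relied on my own corner measurements and the pictures in those cases.

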